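# Transfer the power modules to the test chassis in reverse order

### The arm

A 7-joint arm with a two-finger parallel gripper is mounted at the origin on the work surface. World frame = base frame: x ahead of the robot, y to its left, z up, the work surface at z = 0. Lengths are in m, angles in rad, forces in N, time in s.
With the tool pointing down it reaches from about 0.4 to 0.85 m from the base axis. Payload 4.5 kg.
Tool frame: the origin (TCP) lies midway between the tips of the shut fingers; the grasp point (between the pads) lies 19 mm behind it (bot.grip_point_offset is the z of the grasp point in the tool frame, in m); z points along the fingers, y is the line along which they close (so a half turn about z gives the same grasp; the last joint's range is limited). The gripper opens to 85 mm and grips with 20 to 120 N. Pads are 22 mm wide; open, the fingers measure 114 mm over their backs; the gripper's body (76 mm by 85 mm) begins 54 mm behind the grasp point. The pads swing forward as they close: fully open they stand 13 mm farther back than shut.
Start: joints at [1.322, 0.689, -0.195, 1.565, 0.157, 0.902, -0.215], TCP at [0.174, -0.6, 0.231] pointing down, gripper open.
Joint ranges: [-3.01, 3.01], [-0.46, 2.08], [-1.47, 1.51], [0.13, 2.56], [-1, 4.14], [0.04, 2.09], [-2.66, 2.66]. Speed limits (rad/s): [2.57, 2.57, 3.14, 3.14, 3.14, 3.14, 3.14].

### API

Orientations are given as a unit quaternion [w, x, y, z].
In Python, from cell import bot gives the robot as it stands.
- The arm moves only by the tool servo_tool, never from a script. Its argument "steps" is a list of rows, each an object with "dp": the shift along the tool's x, y, z normalised to -1 to 1, where 1 is 0.2 m, a list of three; "turn": the turn, a rotation vector about the tool's x, y, z normalised to -1 to 1, where 1 is 180 degrees, a list of three. In form: [{"dp": [tx, ty, tz], "turn": [ax, ay, az]}, ...]. A call has 1 to 12 rows; each row shifts and turns the commanded pose from where the row before left it, along the tool's axes as they then stand; what a row does not reach is not made up. A row lasts 1/10 s, in which the tool goes at most 50 mm and 8.59 degrees, less where a joint would pass 70% of its speed; a pose out of reach is approached as far as the arm can. A call with a number of a shift or a turn outside -1 to 1 is refused whole. A call with a gripper value outside its range is refused whole. "hand" is the opening, from 0 (shut) to 1 (fully open), set as the call begins (left out, the last holds). The fingers move at their own pace and stop on an object; "force" is the grip in N (left out, the last holds). Time passes only in rows, so rows that do not move let the fingers close. It gives the time, the measured TCP pose, the force, the opening and the grip force at its end, in the units of the state.
- bot.get_obs(): the state, without advancing time (a new reading comes with each control period).
- bot.grab_frame(name): name is "scene" or "top" or "wrist"; returns the picture (400x640x3 uint8, red, green, blue); there is no depth.
- bot.camera_params(name): a dict with "fx", "fy", "cx", "cy" (pixels), "R" (3x3) and "t" (3): a world point X has camera coordinates R X + t. Camera axes: x right, y down, z forward; pixel columns grow to the right and rows downward; lengths in m; the calibration is good to about 2 mm. The wrist camera is an equidistant fisheye: a pixel r from the principal point sees the ray r / f radians off the axis. A picture is of the moment at which its call begins: read the wrist's pose just before it. camera_params takes no time and is no camera call; for the wrist camera it gives the pose at the moment of the call.
- bot.job_done(): hands the job in; it is judged then, once.
The state is a dict: "time_s": time; "joint_positions": joint angles; "joint_vel": joint speeds; "joint_efforts": joint torques, N m; "eef_pos": TCP position; "tool_rot": TCP orientation; "contact_force": force on the tool from outside, world axes, zero at the start; "moment": the same for the moment, N m; "grip_width": finger opening in m; "gripper_force": force on a finger pad.
Only numpy, scipy, OpenCV 4.12 (cv2) and the standard library are available. Lean on these libraries where they do the work, as an engineer would, in place of code of your own. Each camera call takes 0.05 s, during which the arm holds its last target. There are 200 camera calls.

### The job

Move the four power modules from the blue cradles of the storage rack into the bays of the white test chassis, in reverse order: the module now nearest the rack's carrying handle goes into the bay farthest from the chassis's fan, the next one into the next bay, and so on, until the module farthest from the handle stands in the bay next to the fan. Lower each one all the way without dropping it, so that it stands upright on the floor of its own bay with its wide side across the row as it stood in the rack, never tip one over, and let go of them all.

Things in the scene. Friction and masses are not known exactly. Their poses are not given: they have to be found in the camera images.
- storage_rack: Fixed storage rack: aluminium plate 92 x 214 x 10 mm with four identical blue cradles in a row along y. A dark carrying handle (bail 60 mm high) stands at its +y end, local y = +112 mm. Origin: centre of the plate's underside, on the bench. Cradle centres: x = 0, y = -75, -25, 25, 75 mm; their floors are 14 mm above the origin. The modules start here.
- test_chassis: Fixed white case 100 x 206 x 44 mm high, a black fan (60 x 24, 60 mm high) on its +y end at local y = +117 mm. Origin: centre of underside, on the bench. On top four empty open bays in a row along y: centres x = 0, y = -75, -25, 25, 75 mm, floors 44 mm above the origin, inside 76 (x) x 46 (y) mm; 4 mm walls rise 12 mm above the floors.
- module_a: Loose power module, 0.15 to 0.31 kg: black foot 56 (x) x 28 (y) x 12 mm, aluminium housing 44 (x) x 24 (y) mm from 12 to 68 mm up, topped by six thin upright dark fins (total height 80 mm). Origin: centre of underside, z up. Starts upright in a cradle, its x across the row within 0.1 rad of the rack's x. Grip the housing across its x, 50 mm up.
- module_b: Loose power module, 0.15 to 0.31 kg: black foot 56 (x) x 28 (y) x 12 mm, aluminium housing 44 (x) x 24 (y) mm from 12 to 68 mm up, topped by two round black capacitor cans side by side (total height 81 mm). Origin: centre of underside, z up. Starts upright in a cradle, its x across the row within 0.1 rad of the rack's x. Grip the housing across its x, 50 mm up.
- module_c: Loose power module, 0.15 to 0.31 kg: black foot 56 (x) x 28 (y) x 12 mm, aluminium housing 44 (x) x 24 (y) mm from 12 to 68 mm up, topped by a low round copper coil lying flat (total height 77 mm). Origin: centre of underside, z up. Starts upright in a cradle, its x across the row within 0.1 rad of the rack's x. Grip the housing across its x, 50 mm up.
- module_d: Loose power module, 0.15 to 0.31 kg: black foot 56 (x) x 28 (y) x 12 mm, aluminium housing 44 (x) x 24 (y) mm from 12 to 68 mm up, topped by a green board with three small white plugs (total height 77 mm). Origin: centre of underside, z up. Starts upright in a cradle, its x across the row within 0.1 rad of the rack's x. Grip the housing across its x, 50 mm up.
- cradle_a: Fixed blue cradle of the storage rack in which module_a stands at the start. 82 (x) x 48 (y) x 14 mm, inside 76 x 42 mm, floor 4 mm thick. Origin: centre of its underside, 10 mm above the bench. The four cradles look alike.
- cradle_b: Fixed blue cradle of the storage rack in which module_b stands at the start. 82 (x) x 48 (y) x 14 mm, inside 76 x 42 mm, floor 4 mm thick. Origin: centre of its underside, 10 mm above the bench. The four cradles look alike.
- cradle_c: Fixed blue cradle of the storage rack in which module_c stands at the start. 82 (x) x 48 (y) x 14 mm, inside 76 x 42 mm, floor 4 mm thick. Origin: centre of its underside, 10 mm above the bench. The four cradles look alike.
- cradle_d: Fixed blue cradle of the storage rack in which module_d stands at the start. 82 (x) x 48 (y) x 14 mm, inside 76 x 42 mm, floor 4 mm thick. Origin: centre of its underside, 10 mm above the bench. The four cradles look alike.
Mind the look-alikes: they are no part of the job. What is shaped like the module_b but purple is not meant. Leave any yellow look-alike of the module_d alone.

How it is judged:
At the end, for the whole second after the job is handed in: Each module stands in the bay mirroring its starting cradle (nearest the handle goes farthest from the fan), within 14 mm of the bay centre along and across the row, within 4 mm of floor height, upright to 0.1 rad, wide side across the row to 0.45 rad either way round, at rest, released (x of module_a in the frame of test_chassis between -0.014 and 0.014 m and z of module_a in the frame of test_chassis between 0.04 and 0.048 m and angle between each of module_a, module_b, module_c, module_d's own z axis and vertical below 0.1 rad and angle between the x axis of each of module_a, module_b, module_c, module_d and the x axis of test_chassis, either way round below 0.45 rad and linear speed of each of module_a, module_b, module_c, module_d below 0.02 m/s and angular speed of each of module_a, module_b, module_c, module_d below 0.2 rad/s and ((y of cradle_a in the frame of storage_rack between -0.085 and -0.065 m and y of module_a in the frame of test_chassis between 0.061 and 0.089 m) or (y of cradle_a in the frame of storage_rack between -0.035 and -0.015 m and y of module_a in the frame of test_chassis between 0.011 and 0.039 m) or (y of cradle_a in the frame of storage_rack between 0.015 and 0.035 m and y of module_a in the frame of test_chassis between -0.039 and -0.011 m) or (y of cradle_a in the frame of storage_rack between 0.065 and 0.085 m and y of module_a in the frame of test_chassis between -0.089 and -0.061 m)) and x of module_b in the frame of test_chassis between -0.014 and 0.014 m and z of module_b in the frame of test_chassis between 0.04 and 0.048 m and ((y of cradle_b in the frame of storage_rack between -0.085 and -0.065 m and y of module_b in the frame of test_chassis between 0.061 and 0.089 m) or (y of cradle_b in the frame of storage_rack between -0.035 and -0.015 m and y of module_b in the frame of test_chassis between 0.011 and 0.039 m) or (y of cradle_b in the frame of storage_rack between 0.015 and 0.035 m and y of module_b in the frame of test_chassis between -0.039 and -0.011 m) or (y of cradle_b in the frame of storage_rack between 0.065 and 0.085 m and y of module_b in the frame of test_chassis between -0.089 and -0.061 m)) and x of module_c in the frame of test_chassis between -0.014 and 0.014 m and z of module_c in the frame of test_chassis between 0.04 and 0.048 m and ((y of cradle_c in the frame of storage_rack between -0.085 and -0.065 m and y of module_c in the frame of test_chassis between 0.061 and 0.089 m) or (y of cradle_c in the frame of storage_rack between -0.035 and -0.015 m and y of module_c in the frame of test_chassis between 0.011 and 0.039 m) or (y of cradle_c in the frame of storage_rack between 0.015 and 0.035 m and y of module_c in the frame of test_chassis between -0.039 and -0.011 m) or (y of cradle_c in the frame of storage_rack between 0.065 and 0.085 m and y of module_c in the frame of test_chassis between -0.089 and -0.061 m)) and x of module_d in the frame of test_chassis between -0.014 and 0.014 m and z of module_d in the frame of test_chassis between 0.04 and 0.048 m and ((y of cradle_d in the frame of storage_rack between -0.085 and -0.065 m and y of module_d in the frame of test_chassis between 0.061 and 0.089 m) or (y of cradle_d in the frame of storage_rack between -0.035 and -0.015 m and y of module_d in the frame of test_chassis between 0.011 and 0.039 m) or (y of cradle_d in the frame of storage_rack between 0.015 and 0.035 m and y of module_d in the frame of test_chassis between -0.039 and -0.011 m) or (y of cradle_d in the frame of storage_rack between 0.065 and 0.085 m and y of module_d in the frame of test_chassis between -0.089 and -0.061 m))); the robot touches nothing.
It fails at once if a module is tipped over (more than 0.7 rad from upright) (angle between any of module_a, module_b, module_c, module_d's own z axis and vertical above 0.7 rad).
It fails at once if a module is dropped: let go of with its underside over 58 mm above the bench (14 mm above the bay floors) ((height (world z) of module_a above 0.058 m and contact force between module_a and the fingers below 0.02 N) or (height (world z) of module_b above 0.058 m and contact force between module_b and the fingers below 0.02 N) or (height (world z) of module_c above 0.058 m and contact force between module_c and the fingers below 0.02 N) or (height (world z) of module_d above 0.058 m and contact force between module_d and the fingers below 0.02 N)).
It also fails if it takes over 120 s, if anything falls off the work surface, if the arm or the gripper's body presses on something with over 40 N, if the wrist force passes 120 N, or if a joint passes its speed limit or range.

## Working session

There is one attempt and no reset: what is moved stays moved. The work goes in short steps, Python scripts to look and compute and a tool call to move; the robot and the scene stay as the last step left them, time stands still between calls to the robot, and variables do not carry over. Pictures are saved under pics/ and viewed, at most 16 in all, crops included, and the job is handed in when it is done.

Besides the shell and the picture viewer there is one more tool, called after "Request:" as name(argument=value, ...), one argument or row to a line, values as JSON. servo_tool: Moves the arm, as the interface text tells. Scaled input: -1 to 1 covers 0.2 m each way for a shift and 180 degrees each way for a turn. Its arguments: {"type":"object","properties":{"steps":{"type":"array","items":{"type":"object","properties":{"dp":{"type":"array","items":{"type":"number"}},"turn":{"type":"array","items":{"type":"number"}}}}},"hand":{"type":"number"},"force":{"type":"number"}},"required":["steps"]}

```bash
mkdir -p pics; python3 - <<'E'
from cell import bot
import cv2
for n in("scene","top"):
    cv2.imwrite(f"pics/{n}0.png",bot.grab_frame(n)[:,:,::-1]); p=bot.camera_params(n); print(n,p)
o=bot.get_obs(); print(o, bot.grip_point_offset)
E
```

```text
scene {'fx': 384.6560182402675, 'fy': 384.6560182402675, 'cx': 315.6712467672996, 'cy': 199.66465353978145, 'R': array([[ 0.0895942 ,  0.99587722,  0.01419315],
       [ 0.54120004, -0.03671621, -0.84009192],
       [-0.83610729,  0.08294869, -0.54225835]]), 't': array([-0.03283   , -0.26723193,  1.215654  ])}
top {'fx': 368.83642859955455, 'fy': 368.83642859955455, 'cx': 320.6138145218223, 'cy': 201.29165020155068, 'R': array([[-0.02147602, -0.99961147,  0.01776767],
       [-0.99599385,  0.01984851, -0.08719106],
       [ 0.08680452, -0.01956901, -0.99603315]]), 't': array([-0.01461681,  0.5280563 ,  0.70717225])}
{'time_s': 0.1, 'joint_positions': array([ 1.3218247 ,  0.68989571, -0.1945269 ,  1.56626287,  0.1572976 ,
        0.90250783, -0.2150931 ]), 'joint_vel': array([ 0.00061629, -0.00177909, -0.00084731, -0.00232036, -0.00139781,
       -0.00087762,  0.00045503]), 'joint_efforts': array([-3.72232593e-03, -5.40597939e+01, -1.27146542e+00, -1.58985668e+01,
        9.41359234e-03,  4.34418238e-03, -1.25158346e-05]), 'eef_pos': array([ 0.17417983, -0.59961703,  0.23056108]), 'tool_rot': array([-8.22343393e-04,  9.90014986e-01,  1.40959636e-01, -1.77360536e-04]), 'contact_force': array([-0.13433243,  0.02642358, -0.36817733]), 'moment': array([-0.04729888,  0.03844296, -0.01826745]), 'gripper_force': 0.0, 'grip_width': 0.0855818255163515} -0.0187
```

View pics/top0.png

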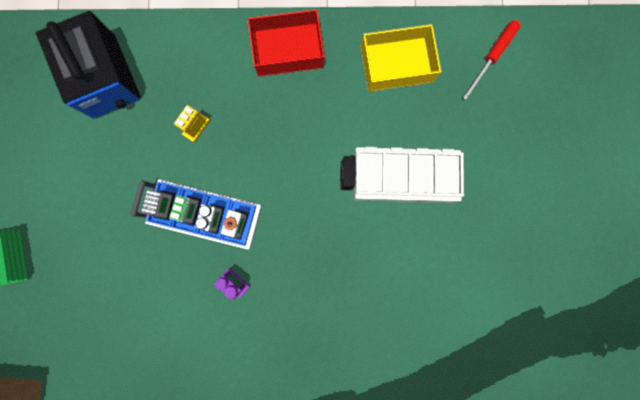

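View pics/scene0.png

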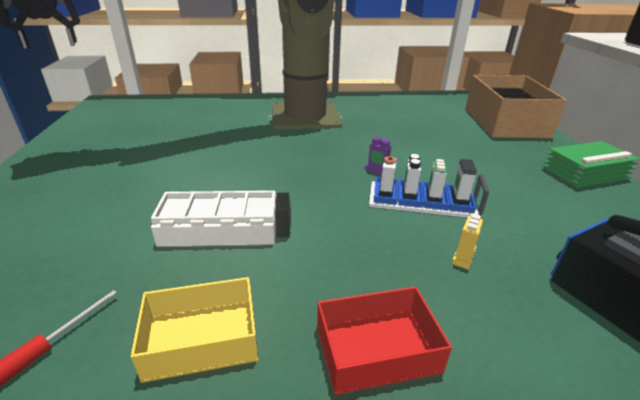

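The top view shows the rack at about (203,213) with its handle at the left (143,199). From the handle outward stand a with fins (152,204), d with the green board (182,208), b with white cans (206,217) and c with the coil (231,223). The chassis is at (409,174) with its fan at the left (348,172). The look-alikes are the yellow one at (192,122) and the purple one at (232,284), both off the rack. I'll enlarge both the rack and the chassis.

```bash
python3 - <<'E'
import cv2
im=cv2.imread("pics/top0.png")
a=cv2.resize(im[165:265,120:280],None,fx=5,fy=5,interpolation=cv2.INTER_CUBIC)
b=cv2.resize(im[130:220,330:480],None,fx=5,fy=5,interpolation=cv2.INTER_CUBIC)
cv2.imwrite("pics/rack.png",a);cv2.imwrite("pics/chas.png",b)
E
```

```text
(no output)
```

View pics/rack.png

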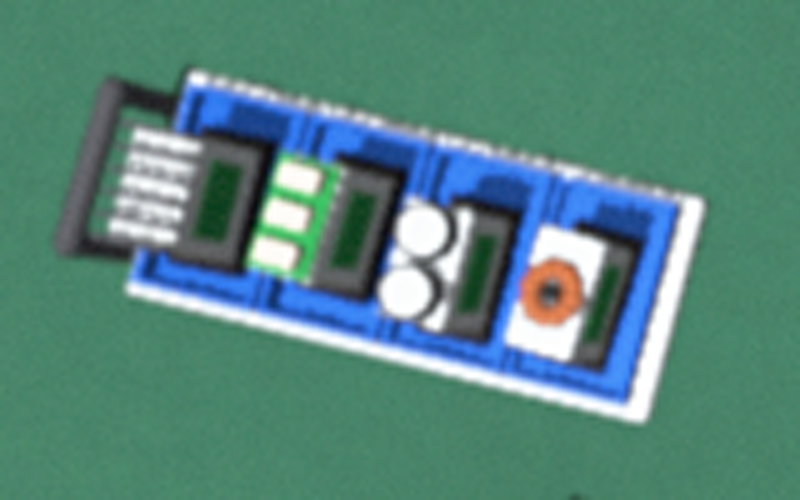

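View pics/chas.png

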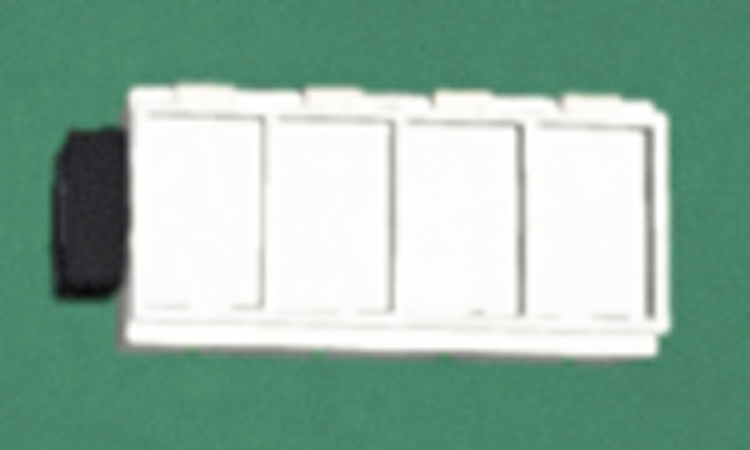

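```bash
cat > h.py <<'E'
import numpy as np, cv2
from cell import bot
P=bot.camera_params("top");R,t=P["R"],P["t"];C=-R.T@t
def w(px,z):
    r=R.T@np.array([(px[0]-P["cx"])/P["fx"],(px[1]-P["cy"])/P["fy"],1]);return (C+r*(z-C[2])/r[2])[:2]
def fit(loc,wor):  # rigid 2D: returns origin, yaw, residual
    loc=np.array(loc,float);wor=np.array(wor);a,b=loc.mean(0),wor.mean(0)
    l,q=loc-a,wor-b;th=np.arctan2((l[:,0]*q[:,1]-l[:,1]*q[:,0]).sum(),(l*q).sum())
    M=np.array([[np.cos(th),-np.sin(th)],[np.sin(th),np.cos(th)]]);return b-M@a,th,np.linalg.norm(q-l@M.T,axis=1)
E
python3 - <<'E'
from h import *
print("cam",C)
def rk(u,v,z): return w((120+(u+.5)/5-.5,165+(v+.5)/5-.5),z)
def ck(u,v,z): return w((330+(u+.5)/5-.5,130+(v+.5)/5-.5),z)
r=[rk(703,198,.01),rk(643,420,.01),rk(190,72,.01),rk(128,290,.01)]
o,th,e=fit([[.046,-.107],[-.046,-.107],[.046,.107],[-.046,.107]],r);print("rack",o,th,e)
M=np.array([[np.cos(th),-np.sin(th)],[np.sin(th),np.cos(th)]])
for i,(p,q,top,z) in dict(a=((267,145),(240,272),(155,186),.094),d=((403,170),(372,300),(290,215),.089),b=((517,208),(487,340),(416,261),.095),c=((640,240),(600,370),(556,293),.082)).items():
    A,B=rk(*p,.026),rk(*q,.026);d=A-B;L=np.linalg.norm(d);d/=L;n=np.array([-d[1],d[0]])
    c=(A+B)/2+.014*n;T=rk(*top,z);print(i,"foot",c,"L",L,"yaw",np.arctan2(d[1],d[0]),"top",T,"loc",M.T@(c-o),M.T@(T-o))
c=[ck(665,112,.056),ck(665,330,.056),ck(130,88,.056),ck(128,322,.056)]
o,th,e=fit([[.042,-.102],[-.042,-.102],[.042,.102],[-.042,.102]],c);print("chassis",o,th,e)
M=np.array([[np.cos(th),-np.sin(th)],[np.sin(th),np.cos(th)]])
for y in(-.075,-.025,.025,.075):print(y,o+M@[0,y])
E
```

```text
cam [ 0.46424117 -0.01125361  0.75066849]
rack [0.50904667 0.2102038 ] -0.2644769250657753 [0.00079014 0.00131396 0.00119078 0.00159562]
a foot [0.52621284 0.28244521] L 0.05058475052058575 yaw -0.19493651400361703 top [0.52657137 0.27723239] loc [-0.00231494  0.07421685] [-0.00060622  0.069279  ]
d foot [0.51519612 0.23016351] L 0.05202706103379289 yaw -0.22625136131088797 top [0.51568831 0.23140955] loc [0.00071807 0.0208732 ] [0.00086743 0.02220457]
b foot [0.4989501  0.18556912] L 0.05263442648940142 yaw -0.22138878461970454 top [0.4980142  0.18476171] loc [-0.00330589 -0.0264174 ] [-0.00399819 -0.02744139]
c foot [0.48698252 0.13935064] L 0.052787928772913 yaw -0.3028373810596811 top [0.48610154 0.13838217] loc [-0.00277564 -0.07415721] [-0.00337283 -0.0753223 ]
chassis [ 0.57747099 -0.19535506] -0.048372954225990195 [0.00124261 0.0006999  0.00348049 0.00315583]
-0.075 [ 0.57384443 -0.27026733]
-0.025 [ 0.57626213 -0.22032582]
0.025 [ 0.57867984 -0.1703843 ]
0.075 [ 0.58109754 -0.12044279]
```

```bash
cat >> h.py <<'E'
from scipy.spatial.transform import Rotation as Rn
def plan(target=None,yaw=None,step=.04):
    """print the pose, the row shift (units) and the turn (units) for tool y at world angle yaw"""
    o=bot.get_obs();q=o["tool_rot"];A=Rn.from_quat(np.r_[q[1:],q[0]]).as_matrix();p=o["eef_pos"]
    ty=np.arctan2(A[1,1],A[0,1]);print("t",round(o["time_s"],1),"p",p.round(4),"yaw",ty.round(4),"tilt",A[:2,2].round(4),"w",round(o["grip_width"],4),"F",round(o["gripper_force"],1),o["contact_force"].round(1))
    if yaw is not None:
        B=A.copy();y=np.array([np.cos(yaw),np.sin(yaw),0]);z=np.array([0,0,-1.]);B=np.c_[np.cross(y,z),y,z]
        rv=Rn.from_matrix(A.T@B).as_rotvec()/np.pi;n=max(1,int(np.ceil(np.abs(rv).max()/.047)));print("turn",n,"x",(rv/n).round(4))
        A=B
    if target is not None:
        d=A.T@(np.array(target)-p);n=max(1,int(np.ceil(np.linalg.norm(d)/step)));print("shift (after turn)",n,"x",(d/n/.2).round(4), "total",(d/.2).round(4))
def snap(n,name):
    p=bot.camera_params(n);im=bot.grab_frame(n)[:,:,::-1].copy();cv2.imwrite(f"pics/{name}.png",im);return p,im
E
python3 -c "
from h import *
plan((.52,-.2,.28),-.05)"
```

```text
t 0.1 p [ 0.1742 -0.5996  0.2306] yaw -1.2879 tilt [-0.0006  0.0016] w 0.0856 F 0.0 [-0.1  0.  -0.4]
turn 9 x [-0.0001 -0.     -0.0438]
shift (after turn) 14 x [ 0.1487  0.1162 -0.0177] total [ 2.082   1.6271 -0.2472]
```

Request:
servo_tool(
  steps=[
    {"dp": [0, 0, 0], "turn": [0, 0, -0.0438]},
    {"dp": [0, 0, 0], "turn": [0, 0, -0.0438]},
    {"dp": [0, 0, 0], "turn": [0, 0, -0.0438]},
    {"dp": [0, 0, 0], "turn": [0, 0, -0.0438]},
    {"dp": [0, 0, 0], "turn": [0, 0, -0.0438]},
    {"dp": [0, 0, 0], "turn": [0, 0, -0.0438]},
    {"dp": [0, 0, 0], "turn": [0, 0, -0.0438]},
    {"dp": [0, 0, 0], "turn": [0, 0, -0.0438]},
    {"dp": [0, 0, 0], "turn": [0, 0, -0.0438]},
    {"dp": [0, 0, 0]},
  ],
  hand=1,
)

```text
invalid input at $.steps[9]: expected keys dp, turn
```

Request:
servo_tool(
  steps=[
    {"dp": [0.17, 0.135, -0.02]},
    {"dp": [0.17, 0.135, -0.02]},
    {"dp": [0.17, 0.135, -0.02]},
    {"dp": [0.17, 0.135, -0.02]},
    {"dp": [0.17, 0.135, -0.02]},
    {"dp": [0.17, 0.135, -0.02]},
    {"dp": [0.17, 0.135, -0.02]},
    {"dp": [0.17, 0.135, -0.02]},
    {"dp": [0.17, 0.135, -0.02]},
    {"dp": [0.17, 0.135, -0.02]},
    {"dp": [0.17, 0.135, -0.02]},
    {"dp": [0.17, 0.135, -0.02]},
  ],
)

```text
invalid input at $.steps[0]: expected keys dp, turn
```

Request:
servo_tool(
  steps=[
    {"dp": [0, 0, 0]},
    {"dp": [0, 0, 0]},
    {"dp": [0, 0, 0]},
  ],
)

```text
invalid input at $.steps[0]: expected keys dp, turn
```

```bash
python3 -c "
from h import *
plan((.52,.2,.28),-.26)
p,im=snap('wrist','w1');print(p)"
```

```text
t 0.1 p [ 0.1742 -0.5996  0.2306] yaw -1.2879 tilt [-0.0006  0.0016] w 0.0856 F 0.0 [-0.1  0.  -0.4]
turn 7 x [-0.0001 -0.     -0.0467]
shift (after turn) 22 x [ 0.1958  0.0292 -0.0112] total [ 4.3082  0.6432 -0.2472]
{'fx': 309.70691628693146, 'fy': 309.70691628693146, 'cx': 319.01702895256074, 'cy': 199.52446130766725, 'R': array([[ 0.27907083, -0.96026931, -0.00152207],
       [-0.91682713, -0.26691647,  0.29695724],
       [-0.28556519, -0.08147663, -0.95488957]]), 't': array([-0.6245156 , -0.03947327,  0.37932794])}
```

View pics/w1.png

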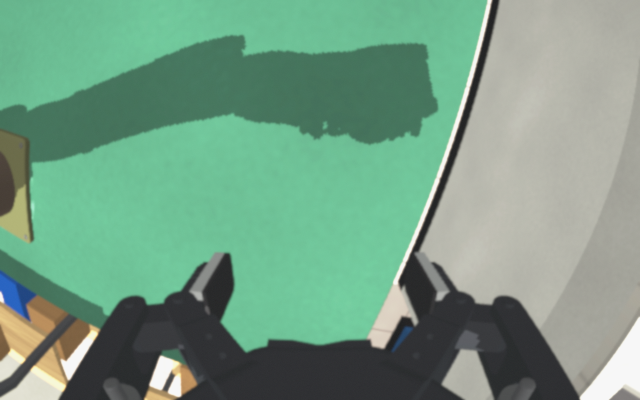

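The moves were refused because both keys are required in every row, so the arm hasn't moved. The wrist view shows bare bench with the fingers at (215,275) and (425,275).

Request:
servo_tool(
  steps=[
    {"dp": [0, 0, 0], "turn": [0, 0, -0.0438]},
    {"dp": [0, 0, 0], "turn": [0, 0, -0.0438]},
    {"dp": [0, 0, 0], "turn": [0, 0, -0.0438]},
    {"dp": [0, 0, 0], "turn": [0, 0, -0.0438]},
    {"dp": [0, 0, 0], "turn": [0, 0, -0.0438]},
    {"dp": [0, 0, 0], "turn": [0, 0, -0.0438]},
    {"dp": [0, 0, 0], "turn": [0, 0, -0.0438]},
    {"dp": [0, 0, 0], "turn": [0, 0, -0.0438]},
    {"dp": [0, 0, 0], "turn": [0, 0, -0.0438]},
    {"dp": [0, 0, 0], "turn": [0, 0, 0]},
  ],
  hand=1,
)

```text
time_s: 1.15
eef_pos: [0.1741, -0.6, 0.2308]
tool_rot: [-0.0, 0.724, 0.689, 0.0]
contact_force: [-0.1, -0.5, -0.4]
grip_width: 0.0858
gripper_force: 0.0
```

Request:
servo_tool(
  steps=[
    {"dp": [0.17, 0.135, -0.02], "turn": [0, 0, 0]},
    {"dp": [0.17, 0.135, -0.02], "turn": [0, 0, 0]},
    {"dp": [0.17, 0.135, -0.02], "turn": [0, 0, 0]},
    {"dp": [0.17, 0.135, -0.02], "turn": [0, 0, 0]},
    {"dp": [0.17, 0.135, -0.02], "turn": [0, 0, 0]},
    {"dp": [0.17, 0.135, -0.02], "turn": [0, 0, 0]},
    {"dp": [0.17, 0.135, -0.02], "turn": [0, 0, 0]},
    {"dp": [0.17, 0.135, -0.02], "turn": [0, 0, 0]},
    {"dp": [0.17, 0.135, -0.02], "turn": [0, 0, 0]},
    {"dp": [0.17, 0.135, -0.02], "turn": [0, 0, 0]},
    {"dp": [0, 0, 0], "turn": [0, 0, 0]},
    {"dp": [0, 0, 0], "turn": [0, 0, 0]},
  ],
)

```text
time_s: 2.35
eef_pos: [0.4615, -0.2729, 0.2713]
tool_rot: [0.0, 0.724, 0.689, -0.0]
contact_force: [-0.1, -0.0, -0.1]
grip_width: 0.0855
gripper_force: 0.0
```

```bash
python3 -c "
from h import *
plan((.52,.2,.28),-.26)
p,im=snap('wrist','w2');print(p)"
```

```text
t 2.4 p [ 0.4615 -0.2729  0.2713] yaw -0.0493 tilt [ 0.     -0.0001] w 0.0855 F 0.0 [-0.1 -0.  -0.1]
turn 2 x [0.     0.     0.0335]
shift (after turn) 12 x [ 0.1967 -0.0271 -0.0036] total [ 2.3604 -0.3255 -0.0433]
{'fx': 309.70691628693146, 'fy': 309.70691628693146, 'cx': 319.01702895256074, 'cy': 199.52446130766725, 'R': array([[ 9.98782613e-01, -4.93274130e-02, -3.12479704e-04],
       [-4.70109168e-02, -9.53758784e-01,  2.96873974e-01],
       [-1.49420554e-02, -2.96497873e-01, -9.54916617e-01]]), 't': array([-0.47377204, -0.28975748,  0.34339085])}
```

View pics/w2.png

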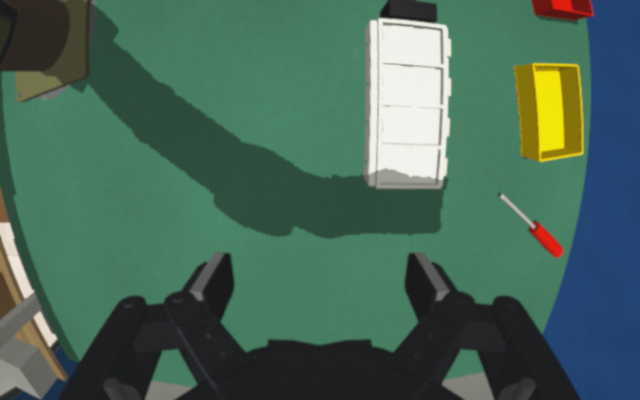

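```bash
python3 -c "
import cv2
cv2.imwrite('pics/w2c.png',cv2.resize(cv2.imread('pics/w2.png')[0:200,345:475],None,fx=3,fy=3,interpolation=cv2.INTER_CUBIC))"
```

```text
(no output)
```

View pics/w2c.png

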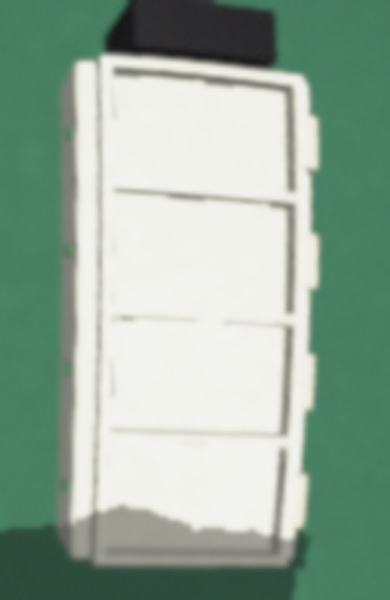

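```bash
cat >> h.py <<'E'
def wz(p,px,z):
    d=np.array([px[0]-p["cx"],px[1]-p["cy"]]);r=np.linalg.norm(d);a=r/p["fx"]
    v=p["R"].T@np.r_[np.sin(a)*d/r,np.cos(a)];c=-p["R"].T@p["t"];return (c+v*(z-c[2])/v[2])[:2]
E
python3 -c "
from h import *
p=bot.camera_params('wrist')
q=[wz(p,(345+u/3,v/3),.056) for u,v in((308,78),(102,57),(296,568),(95,562))]
print(np.array(q))
o,th,e=fit([[.042,.102],[-.042,.102],[.042,-.102],[-.042,-.102]],q);print(o,th,e)
M=np.array([[np.cos(th),-np.sin(th)],[np.sin(th),np.cos(th)]])
for y in(-.075,-.025,.025,.075):print(y,o+M@[0,y])
"
```

```text
[[ 0.62302897 -0.10064836]
 [ 0.53760456 -0.09723255]
 [ 0.61570794 -0.30511034]
 [ 0.52795153 -0.29866964]]
[ 0.57607325 -0.20041522] -0.04404575491305002 [0.00058003 0.00115047 0.00236364 0.00245427]
-0.075 [ 0.57277089 -0.27534248]
-0.025 [ 0.57497246 -0.22539098]
0.025 [ 0.57717404 -0.17543947]
0.075 [ 0.57937561 -0.12548796]
```

Request:
servo_tool(
  steps=[
    {"dp": [0.197, -0.027, -0.004], "turn": [0, 0, 0.0335]},
    {"dp": [0.197, -0.027, -0.004], "turn": [0, 0, 0.0335]},
    {"dp": [0.197, -0.027, -0.004], "turn": [0, 0, 0]},
    {"dp": [0.197, -0.027, -0.004], "turn": [0, 0, 0]},
    {"dp": [0.197, -0.027, -0.004], "turn": [0, 0, 0]},
    {"dp": [0.197, -0.027, -0.004], "turn": [0, 0, 0]},
    {"dp": [0.197, -0.027, -0.004], "turn": [0, 0, 0]},
    {"dp": [0.197, -0.027, -0.004], "turn": [0, 0, 0]},
    {"dp": [0.197, -0.027, -0.004], "turn": [0, 0, 0]},
    {"dp": [0, 0, 0], "turn": [0, 0, 0]},
    {"dp": [0, 0, 0], "turn": [0, 0, 0]},
  ],
)

```text
time_s: 3.5
eef_pos: [0.4925, 0.0805, 0.2782]
tool_rot: [0.0, 0.793, 0.609, -0.001]
contact_force: [-0.3, -1.1, 0.3]
grip_width: 0.0856
gripper_force: 0.0
```

```bash
python3 -c "
from h import *
plan((.486,.139,.18),-.28)
p,im=snap('wrist','w3');print(repr(p))
cv2.imwrite('pics/w3c.png',cv2.resize(im[0:260,200:500],None,fx=2.3,fy=2.3,interpolation=cv2.INTER_CUBIC))"
```

```text
t 3.5 p [0.4925 0.0805 0.2782] yaw -0.2619 tilt [-0.0007 -0.0012] w 0.0856 F 0.0 [-0.3 -1.1  0.3]
turn 1 x [-0.0001  0.0004  0.0058]
shift (after turn) 3 x [ 0.0907 -0.0374  0.1636] total [ 0.2721 -0.1122  0.4909]
{'fx': 309.70691628693146, 'fy': 309.70691628693146, 'cx': 319.01702895256074, 'cy': 199.52446130766725, 'R': array([[ 9.65894097e-01, -2.58936662e-01, -6.31185998e-04],
       [-2.46982072e-01, -9.22027348e-01,  2.98103045e-01],
       [-7.77717780e-02, -2.87780080e-01, -9.54533486e-01]]), 't': array([-0.45428019,  0.14224078,  0.48526638])}
```

View pics/w3c.png

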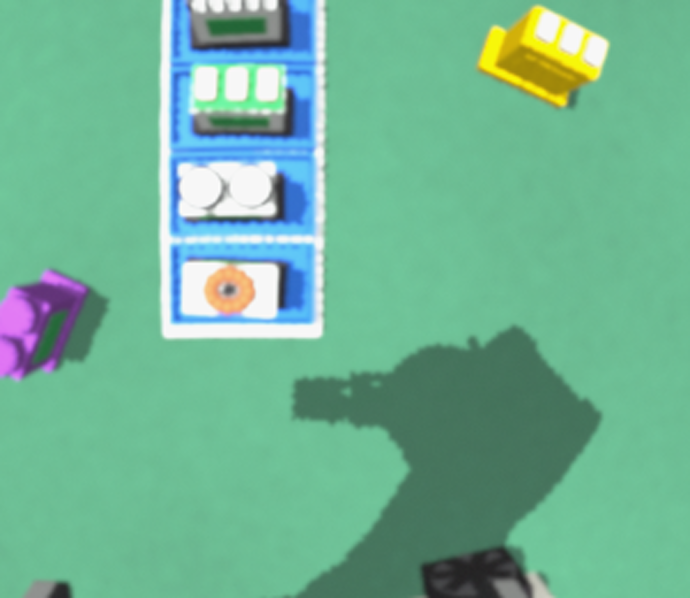

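The rack from the wrist: coil c (231,290), cans b (229,190), green board d (239,88) and fins a (238,5) in crop pixels. Purple (30,330) and yellow (545,55) are off the rack.

```bash
python3 -c "
from h import *
p=bot.camera_params('wrist')
g=lambda u,v,z:wz(p,(200+u/2.3,v/2.3),z)
print('c',g(231,290,.082),'b',g(229,190,.082),'d',g(239,88,.085))
for a,b,z in(((184,263),(280,264),.082),((181,318),(278,319),.082),((182,163),(277,165),.082),((180,217),(276,217),.082),((192,67),(287,65),.085)):
  d=g(*b,z)-g(*a,z);print(np.linalg.norm(d),np.arctan2(d[1],d[0]))
print('rack',g(163,337,.01),g(321,337,.01))
"
```

```text
c [0.48619958 0.13569988] b [0.4979941  0.18186944] d [0.51539946 0.2278128 ]
0.045272058096597595 -0.2850524990978609
0.04628296466454001 -0.2823718643960575
0.044376844812303744 -0.30282643232406514
0.045006662005376445 -0.27837644330408423
0.04399497681673446 -0.25929280748629113
rack [0.43505181 0.11671691] [0.52366898 0.09229768]
```

Request:
servo_tool(
  steps=[
    {"dp": [0.065, -0.027, 0.1], "turn": [0, 0, 0.0058]},
    {"dp": [0.065, -0.027, 0.12], "turn": [0, 0, 0]},
    {"dp": [0.065, -0.027, 0.13], "turn": [0, 0, 0]},
    {"dp": [0.067, -0.028, 0.14], "turn": [0, 0, 0]},
    {"dp": [0, 0, 0], "turn": [0, 0, 0]},
    {"dp": [0, 0, 0], "turn": [0, 0, 0]},
  ],
)

```text
time_s: 4.15
eef_pos: [0.486, 0.1357, 0.1806]
tool_rot: [0.001, 0.799, 0.601, -0.001]
contact_force: [0.1, -0.7, -0.3]
grip_width: 0.0853
gripper_force: 0.0
```

```bash
python3 -c "
from h import *
plan((.4862,.137,.042),-.283)
p,im=snap('wrist','w4')"
```

```text
t 4.2 p [0.486  0.1357 0.1806] yaw -0.281 tilt [-0.0009 -0.002 ] w 0.0853 F 0.0 [ 0.1 -0.7 -0.3]
turn 1 x [-0.0001  0.0007  0.0006]
shift (after turn) 4 x [ 0.0017 -0.0002  0.1732] total [ 0.0067 -0.0008  0.6929]
```

View pics/w4.png

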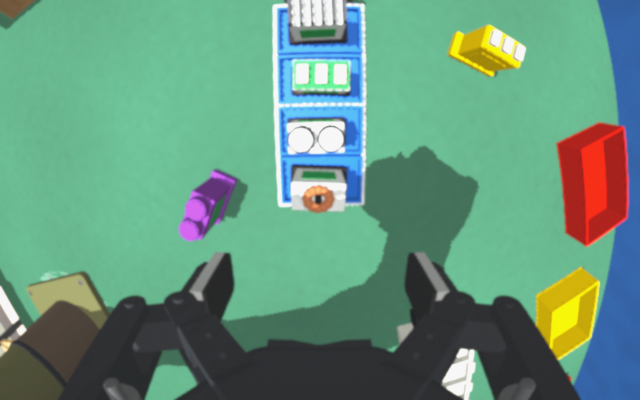

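Module c sits centred at (318,195), on the tool's midline, so I'm descending and gripping.

Request:
servo_tool(
  steps=[
    {"dp": [0.006, 0, 0.17], "turn": [0, 0.0007, 0]},
    {"dp": [0, 0, 0.17], "turn": [0, 0, 0]},
    {"dp": [0, 0, 0.17], "turn": [0, 0, 0]},
    {"dp": [0, 0, 0.12], "turn": [0, 0, 0]},
    {"dp": [0, 0, 0.06], "turn": [0, 0, 0]},
    {"dp": [0, 0, 0], "turn": [0, 0, 0]},
    {"dp": [0, 0, 0], "turn": [0, 0, 0]},
  ],
)

```text
time_s: 4.9
eef_pos: [0.4875, 0.1385, 0.0437]
tool_rot: [0.0, 0.799, 0.601, 0.002]
contact_force: [0.0, 0.1, -0.0]
grip_width: 0.0854
gripper_force: 0.0
```

Request:
servo_tool(
  steps=[
    {"dp": [0, 0, 0], "turn": [0, 0, 0]},
    {"dp": [0, 0, 0], "turn": [0, 0, 0]},
    {"dp": [0, 0, 0], "turn": [0, 0, 0]},
    {"dp": [0, 0, 0], "turn": [0, 0, 0]},
    {"dp": [0, 0, 0], "turn": [0, 0, 0]},
    {"dp": [0, 0, 0], "turn": [0, 0, 0]},
    {"dp": [0, 0, 0], "turn": [0, 0, 0]},
    {"dp": [0, 0, 0], "turn": [0, 0, 0]},
  ],
  hand=0,
  force=50,
)

```text
time_s: 5.7
eef_pos: [0.4867, 0.1394, 0.0434]
tool_rot: [-0.0, 0.798, 0.602, 0.001]
contact_force: [-0.7, -0.7, 6.9]
grip_width: 0.0434
gripper_force: 50.3
```

```bash
python3 -c "
from h import *
plan()"
```

```text
t 5.7 p [0.4867 0.1394 0.0434] yaw -0.2785 tilt [0.0021 0.0022] w 0.0434 F 50.3 [-0.7 -0.7  6.9]
```

Request:
servo_tool(
  steps=[
    {"dp": [0, 0, -0.06], "turn": [0, 0, 0]},
    {"dp": [0, 0, -0.12], "turn": [0, 0, 0]},
    {"dp": [0, 0, -0.18], "turn": [0, 0, 0]},
    {"dp": [0, 0, -0.18], "turn": [0, 0, 0]},
    {"dp": [0, 0, -0.12], "turn": [0, 0, 0]},
    {"dp": [0, 0, -0.08], "turn": [0, 0, 0]},
    {"dp": [0, 0, 0], "turn": [0, 0, -0.025]},
    {"dp": [0, 0, 0], "turn": [0, 0, -0.025]},
    {"dp": [0, 0, 0], "turn": [0, 0, -0.024]},
    {"dp": [0, 0, 0], "turn": [0, 0, 0]},
    {"dp": [0, 0, 0], "turn": [0, 0, 0]},
  ],
)

```text
time_s: 6.8
eef_pos: [0.4857, 0.1387, 0.1903]
tool_rot: [-0.001, 0.724, 0.69, 0.001]
contact_force: [-0.6, 1.3, -2.3]
grip_width: 0.0433
gripper_force: 51.7
```

```bash
python3 -c "
from h import *
plan((.5803,-.1231,.19),-.046,.03)"
```

```text
t 6.8 p [0.4857 0.1387 0.1903] yaw -0.0476 tilt [-0.0001  0.0017] w 0.0433 F 51.7 [-0.6  1.3 -2.3]
turn 1 x [-0.     -0.0005 -0.0005]
shift (after turn) 10 x [-0.1286  0.0532  0.0002] total [-1.2861  0.5325  0.0016]
```

Request:
servo_tool(
  steps=[
    {"dp": [-0.06, 0.025, 0], "turn": [0, 0, 0]},
    {"dp": [-0.12, 0.05, 0], "turn": [0, 0, 0]},
    {"dp": [-0.15, 0.062, 0], "turn": [0, 0, 0]},
    {"dp": [-0.15, 0.062, 0], "turn": [0, 0, 0]},
    {"dp": [-0.15, 0.062, 0], "turn": [0, 0, 0]},
    {"dp": [-0.15, 0.062, 0], "turn": [0, 0, 0]},
    {"dp": [-0.15, 0.062, 0], "turn": [0, 0, 0]},
    {"dp": [-0.15, 0.062, 0], "turn": [0, 0, 0]},
    {"dp": [-0.12, 0.05, 0], "turn": [0, 0, 0]},
    {"dp": [-0.086, 0.036, 0], "turn": [0, 0, 0]},
    {"dp": [0, 0, 0], "turn": [0, 0, 0]},
    {"dp": [0, 0, 0], "turn": [0, 0, 0]},
  ],
)

```text
time_s: 8.0
eef_pos: [0.5802, -0.1236, 0.1896]
tool_rot: [-0.001, 0.724, 0.69, 0.001]
contact_force: [-0.4, 1.7, -2.6]
grip_width: 0.0431
gripper_force: 51.7
```

```bash
python3 -c "
from h import *
plan((.5803,-.1231,.095),-.046,.03)
p,im=snap('wrist','w5')"
```

```text
t 8.0 p [ 0.5802 -0.1236  0.1896] yaw -0.0478 tilt [-0.0004  0.0021] w 0.0431 F 51.7 [-0.4  1.7 -2.6]
turn 1 x [-0.0002 -0.0007 -0.0006]
shift (after turn) 4 x [6.000e-04 1.000e-04 1.183e-01] total [2.40e-03 4.00e-04 4.73e-01]
```

View pics/w5.png

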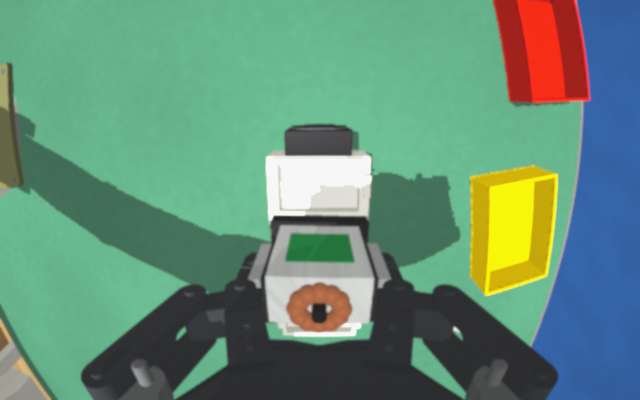

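```bash
python3 -c "
from h import *
p=bot.camera_params('wrist')
o=np.array([.5768,-.198]);th=-.046;M=np.array([[np.cos(th),-np.sin(th)],[np.sin(th),np.cos(th)]])
for n,px in dict(TL=(266,156),TR=(371,155),inTL=(279,163),inBR=(358,209),inBL=(280,211)).items(): print(n,M.T@(wz(p,px,.056)-o), M.T@(wz(p,px,.044)-o))
"
```

```text
TL [-0.0489626   0.10673552] [-0.05106459  0.10483968]
TR [0.04648175 0.10766926] [0.04852302 0.10581396]
inTL [-0.03716331  0.1001034 ] [-0.0387531   0.09791966]
inBR [0.036225   0.05594832] [0.03782103 0.0518478 ]
inBL [-0.03780802  0.05390886] [-0.03942578  0.04971981]
```

The bay next to the fan spans (279–358, 163–211) and matches the chassis fit to about 2 mm. I'm lowering with a small y correction.

Request:
servo_tool(
  steps=[
    {"dp": [0.01, 0, 0.1], "turn": [0, 0, 0]},
    {"dp": [0, 0, 0.13], "turn": [0, 0, 0]},
    {"dp": [0, 0, 0.13], "turn": [0, 0, 0]},
    {"dp": [0, 0, 0.09], "turn": [0, 0, 0]},
    {"dp": [0, 0, 0.06], "turn": [0, 0, 0]},
    {"dp": [0, 0, 0.04], "turn": [0, 0, 0]},
    {"dp": [0, 0, 0.015], "turn": [0, 0, 0]},
    {"dp": [0, 0, 0], "turn": [0, 0, 0]},
    {"dp": [0, 0, 0], "turn": [0, 0, 0]},
  ],
)

```text
time_s: 8.95
eef_pos: [0.5816, -0.1205, 0.0778]
tool_rot: [0.0, 0.723, 0.691, 0.001]
contact_force: [0.1, -0.3, -3.0]
grip_width: 0.044
gripper_force: 51.7
```

```bash
python3 -c "
from h import *
plan((.58,-.122,.0734),-.046,.03)"
```

```text
t 8.9 p [ 0.5816 -0.1205  0.0778] yaw -0.0458 tilt [0.0022 0.0019] w 0.044 F 51.7 [ 0.1 -0.3 -3. ]
turn 1 x [ 0.0007 -0.0006  0.0001]
shift (after turn) 1 x [-0.0078 -0.0078  0.0219] total [-0.0078 -0.0078  0.0219]
```

Request:
servo_tool(
  steps=[
    {"dp": [-0.004, -0.005, 0.01], "turn": [0, 0, 0]},
    {"dp": [0, 0, 0.008], "turn": [0, 0, 0]},
    {"dp": [0, 0, 0.003], "turn": [0, 0, 0]},
    {"dp": [0, 0, 0], "turn": [0, 0, 0]},
    {"dp": [0, 0, 0], "turn": [0, 0, 0]},
  ],
)

```text
time_s: 9.45
eef_pos: [0.58, -0.1216, 0.0735]
tool_rot: [-0.0, 0.723, 0.691, 0.001]
contact_force: [-2.6, -1.0, 5.6]
grip_width: 0.0435
gripper_force: 52.3
```

On the floor (the force reversed). Releasing and rising.

Request:
servo_tool(
  steps=[
    {"dp": [0, 0, 0], "turn": [0, 0, 0]},
    {"dp": [0, 0, 0], "turn": [0, 0, 0]},
    {"dp": [0, 0, 0], "turn": [0, 0, 0]},
    {"dp": [0, 0, 0], "turn": [0, 0, 0]},
    {"dp": [0, 0, 0], "turn": [0, 0, 0]},
    {"dp": [0, 0, -0.08], "turn": [0, 0, 0]},
    {"dp": [0, 0, -0.15], "turn": [0, 0, 0]},
    {"dp": [0, 0, -0.2], "turn": [0, 0, 0]},
    {"dp": [0, 0, -0.15], "turn": [0, 0, 0]},
    {"dp": [0, 0, 0], "turn": [0, 0, 0]},
    {"dp": [0, 0, 0], "turn": [0, 0, 0]},
  ],
  hand=1,
)

```text
time_s: 10.55
eef_pos: [0.58, -0.1217, 0.1892]
tool_rot: [-0.0, 0.723, 0.691, 0.001]
contact_force: [-1.0, 0.4, -0.5]
grip_width: 0.0855
gripper_force: 0.0
```

```bash
python3 -c "
from h import *
plan((.498,.1838,.19),-.27)"
```

```text
t 10.6 p [ 0.58   -0.1217  0.1892] yaw -0.046 tilt [0.0016 0.0016] w 0.0855 F 0.0 [-1.   0.4 -0.5]
turn 2 x [ 0.0002 -0.0003  0.0357]
shift (after turn) 8 x [ 0.1703 -0.1003 -0.0005] total [ 1.3628 -0.8025 -0.0042]
```

Request:
servo_tool(
  steps=[
    {"dp": [0, 0, 0], "turn": [0, 0, 0.0357]},
    {"dp": [0, 0, 0], "turn": [0, 0, 0.0357]},
    {"dp": [0.17, -0.1, 0], "turn": [0, 0, 0]},
    {"dp": [0.17, -0.1, 0], "turn": [0, 0, 0]},
    {"dp": [0.17, -0.1, 0], "turn": [0, 0, 0]},
    {"dp": [0.17, -0.1, 0], "turn": [0, 0, 0]},
    {"dp": [0.17, -0.1, 0], "turn": [0, 0, 0]},
    {"dp": [0.17, -0.1, 0], "turn": [0, 0, 0]},
    {"dp": [0.17, -0.1, 0], "turn": [0, 0, 0]},
    {"dp": [0.17, -0.1, 0], "turn": [0, 0, 0]},
    {"dp": [0, 0, 0], "turn": [0, 0, 0]},
    {"dp": [0, 0, 0], "turn": [0, 0, 0]},
  ],
)

```text
time_s: 11.75
eef_pos: [0.497, 0.1839, 0.1881]
tool_rot: [-0.001, 0.795, 0.607, -0.001]
contact_force: [0.2, -0.4, 0.3]
grip_width: 0.0856
gripper_force: 0.0
```

```bash
python3 -c "
from h import *
plan((.498,.1838,.0425),-.27)"
```

```text
t 11.8 p [0.497  0.1839 0.1881] yaw -0.2672 tilt [-0.0019  0.0008] w 0.0856 F 0.0 [ 0.2 -0.4  0.3]
turn 1 x [-0.0007 -0.0001  0.0009]
shift (after turn) 4 x [0.0002 0.0012 0.182 ] total [0.001  0.0048 0.728 ]
```

Request:
servo_tool(
  steps=[
    {"dp": [0, 0.005, 0.1], "turn": [0, 0, 0]},
    {"dp": [0, 0, 0.18], "turn": [0, 0, 0]},
    {"dp": [0, 0, 0.18], "turn": [0, 0, 0]},
    {"dp": [0, 0, 0.14], "turn": [0, 0, 0]},
    {"dp": [0, 0, 0.08], "turn": [0, 0, 0]},
    {"dp": [0, 0, 0.047], "turn": [0, 0, 0]},
    {"dp": [0, 0, 0], "turn": [0, 0, 0]},
    {"dp": [0, 0, 0], "turn": [0, 0, 0]},
  ],
)

```text
time_s: 12.55
eef_pos: [0.4997, 0.1827, 0.0442]
tool_rot: [-0.0, 0.796, 0.605, 0.001]
contact_force: [-0.5, 0.2, -0.4]
grip_width: 0.0853
gripper_force: 0.0
```

Request:
servo_tool(
  steps=[
    {"dp": [0, 0, 0], "turn": [0, 0, 0]},
    {"dp": [0, 0, 0], "turn": [0, 0, 0]},
    {"dp": [0, 0, 0], "turn": [0, 0, 0]},
    {"dp": [0, 0, 0], "turn": [0, 0, 0]},
    {"dp": [0, 0, 0], "turn": [0, 0, 0]},
    {"dp": [0, 0, 0], "turn": [0, 0, 0]},
    {"dp": [0, 0, 0], "turn": [0, 0, 0]},
    {"dp": [0, 0, 0], "turn": [0, 0, 0]},
  ],
  hand=0,
  force=50,
)

```text
time_s: 13.35
eef_pos: [0.4997, 0.1836, 0.0448]
tool_rot: [-0.0, 0.796, 0.606, 0.001]
contact_force: [-0.6, -0.2, 7.0]
grip_width: 0.0435
gripper_force: 51.9
```

Request:
servo_tool(
  steps=[
    {"dp": [0, 0, -0.06], "turn": [0, 0, 0]},
    {"dp": [0, 0, -0.12], "turn": [0, 0, 0]},
    {"dp": [0, 0, -0.18], "turn": [0, 0, 0]},
    {"dp": [0, 0, -0.18], "turn": [0, 0, 0]},
    {"dp": [0, 0, -0.12], "turn": [0, 0, 0]},
    {"dp": [0, 0, -0.08], "turn": [0, 0, 0]},
    {"dp": [0, 0, 0], "turn": [0, 0, -0.024]},
    {"dp": [0, 0, 0], "turn": [0, 0, -0.024]},
    {"dp": [0, 0, 0], "turn": [0, 0, -0.023]},
    {"dp": [0, 0, 0], "turn": [0, 0, 0]},
    {"dp": [0, 0, 0], "turn": [0, 0, 0]},
  ],
)

```text
time_s: 14.45
eef_pos: [0.499, 0.1827, 0.1922]
tool_rot: [-0.001, 0.724, 0.69, 0.001]
contact_force: [0.3, 0.4, -1.8]
grip_width: 0.0436
gripper_force: 51.2
```

```bash
python3 -c "
from h import *
plan((.5778,-.1715,.19),-.046,.031)"
```

```text
t 14.4 p [0.499  0.1827 0.1922] yaw -0.0488 tilt [0.0004 0.0018] w 0.0436 F 51.2 [ 0.3  0.4 -1.8]
turn 1 x [ 0.0001 -0.0006 -0.0009]
shift (after turn) 12 x [-0.1459  0.0396  0.0009] total [-1.7512  0.4749  0.011 ]
```

Request:
servo_tool(
  steps=[
    {"dp": [-0.07, 0.019, 0], "turn": [0, 0, 0]},
    {"dp": [-0.14, 0.038, 0], "turn": [0, 0, 0]},
    {"dp": [-0.165, 0.045, 0], "turn": [0, 0, 0]},
    {"dp": [-0.165, 0.045, 0], "turn": [0, 0, 0]},
    {"dp": [-0.165, 0.045, 0], "turn": [0, 0, 0]},
    {"dp": [-0.165, 0.045, 0], "turn": [0, 0, 0]},
    {"dp": [-0.165, 0.045, 0], "turn": [0, 0, 0]},
    {"dp": [-0.165, 0.045, 0], "turn": [0, 0, 0]},
    {"dp": [-0.165, 0.045, 0], "turn": [0, 0, 0]},
    {"dp": [-0.165, 0.045, 0], "turn": [0, 0, 0]},
    {"dp": [-0.14, 0.038, 0], "turn": [0, 0, 0]},
    {"dp": [-0.08, 0.022, 0], "turn": [0, 0, 0]},
  ],
)

```text
time_s: 15.65
eef_pos: [0.5771, -0.1765, 0.1908]
tool_rot: [0.0, 0.726, 0.688, -0.001]
contact_force: [-0.9, 0.0, -2.3]
grip_width: 0.0437
gripper_force: 51.2
```

Request:
servo_tool(
  steps=[
    {"dp": [0, 0, 0], "turn": [0, 0, 0]},
    {"dp": [0, 0, 0], "turn": [0, 0, 0]},
  ],
)

```text
time_s: 15.85
eef_pos: [0.5773, -0.1712, 0.1911]
tool_rot: [-0.001, 0.724, 0.69, 0.001]
contact_force: [-0.6, 0.7, -1.5]
grip_width: 0.0434
gripper_force: 51.2
```

```bash
python3 -c "
from h import *
plan((.5778,-.1715,.079),-.046,.031)
p,im=snap('wrist','w6')"
```

```text
t 15.8 p [ 0.5773 -0.1712  0.1911] yaw -0.0483 tilt [-0.0003  0.0026] w 0.0434 F 51.2 [-0.6  0.7 -1.5]
turn 1 x [-0.0001 -0.0008 -0.0007]
shift (after turn) 4 x [-0.0003  0.0006  0.1401] total [-0.0014  0.0024  0.5603]
```

View pics/w6.png

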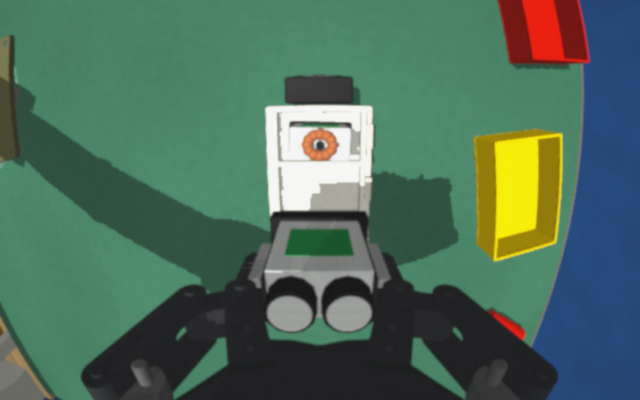

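Module c at (320,145) stands upright and centred in the bay next to the fan. Now lowering b.

Request:
servo_tool(
  steps=[
    {"dp": [0, 0, 0.1], "turn": [0, 0, 0]},
    {"dp": [0, 0, 0.13], "turn": [0, 0, 0]},
    {"dp": [0, 0, 0.13], "turn": [0, 0, 0]},
    {"dp": [0, 0, 0.09], "turn": [0, 0, 0]},
    {"dp": [0, 0, 0.06], "turn": [0, 0, 0]},
    {"dp": [0, 0, 0.03], "turn": [0, 0, 0]},
    {"dp": [0, 0, 0.01], "turn": [0, 0, 0]},
    {"dp": [0, 0, 0], "turn": [0, 0, 0]},
    {"dp": [0, 0, 0], "turn": [0, 0, 0]},
  ],
)

```text
time_s: 16.8
eef_pos: [0.5788, -0.1708, 0.0822]
tool_rot: [0.0, 0.724, 0.69, 0.001]
contact_force: [-0.1, -0.7, -1.7]
grip_width: 0.0436
gripper_force: 51.3
```

```bash
python3 -c "
from h import *
plan((.5778,-.1715,.0748),-.046,.031)"
```

```text
t 16.8 p [ 0.5788 -0.1708  0.0822] yaw -0.0471 tilt [0.0023 0.0018] w 0.0436 F 51.3 [-0.1 -0.7 -1.7]
turn 1 x [ 0.0007 -0.0006 -0.0004]
shift (after turn) 1 x [-0.0035 -0.0049  0.0369] total [-0.0035 -0.0049  0.0369]
```

Request:
servo_tool(
  steps=[
    {"dp": [-0.003, -0.003, 0.018], "turn": [0, 0, 0]},
    {"dp": [0, 0, 0.012], "turn": [0, 0, 0]},
    {"dp": [0, 0, 0.006], "turn": [0, 0, 0]},
    {"dp": [0, 0, 0], "turn": [0, 0, 0]},
    {"dp": [0, 0, 0], "turn": [0, 0, 0]},
  ],
)

```text
time_s: 17.3
eef_pos: [0.5774, -0.1717, 0.0748]
tool_rot: [-0.0, 0.724, 0.69, 0.001]
contact_force: [-2.1, 0.4, 5.4]
grip_width: 0.0431
gripper_force: 51.9
```

Request:
servo_tool(
  steps=[
    {"dp": [0, 0, 0], "turn": [0, 0, 0]},
    {"dp": [0, 0, 0], "turn": [0, 0, 0]},
    {"dp": [0, 0, 0], "turn": [0, 0, 0]},
    {"dp": [0, 0, 0], "turn": [0, 0, 0]},
    {"dp": [0, 0, 0], "turn": [0, 0, 0]},
    {"dp": [0, 0, -0.08], "turn": [0, 0, 0]},
    {"dp": [0, 0, -0.15], "turn": [0, 0, 0]},
    {"dp": [0, 0, -0.2], "turn": [0, 0, 0]},
    {"dp": [0, 0, -0.15], "turn": [0, 0, 0]},
    {"dp": [0, 0, 0], "turn": [0, 0, 0]},
    {"dp": [0, 0, 0], "turn": [0, 0, 0]},
  ],
  hand=1,
)

```text
time_s: 18.4
eef_pos: [0.5777, -0.1718, 0.1915]
tool_rot: [0.0, 0.724, 0.69, 0.001]
contact_force: [-0.0, 0.3, -0.6]
grip_width: 0.0849
gripper_force: 0.0
```

```bash
python3 -c "
from h import *
plan((.5154,.2296,.19),-.25)"
```

```text
t 18.4 p [ 0.5777 -0.1718  0.1915] yaw -0.0471 tilt [0.0026 0.0014] w 0.0849 F 0.0 [-0.   0.3 -0.6]
turn 2 x [ 0.0004 -0.0003  0.0323]
shift (after turn) 11 x [ 0.1698 -0.0726  0.0007] total [ 1.8673 -0.7985  0.0075]
```

Request:
servo_tool(
  steps=[
    {"dp": [0, 0, 0], "turn": [0, 0, 0.0323]},
    {"dp": [0, 0, 0], "turn": [0, 0, 0.0323]},
    {"dp": [0.187, -0.08, 0], "turn": [0, 0, 0]},
    {"dp": [0.187, -0.08, 0], "turn": [0, 0, 0]},
    {"dp": [0.187, -0.08, 0], "turn": [0, 0, 0]},
    {"dp": [0.187, -0.08, 0], "turn": [0, 0, 0]},
    {"dp": [0.187, -0.08, 0], "turn": [0, 0, 0]},
    {"dp": [0.187, -0.08, 0], "turn": [0, 0, 0]},
    {"dp": [0.187, -0.08, 0], "turn": [0, 0, 0]},
    {"dp": [0.187, -0.08, 0], "turn": [0, 0, 0]},
    {"dp": [0.187, -0.08, 0], "turn": [0, 0, 0]},
    {"dp": [0.187, -0.08, 0], "turn": [0, 0, 0]},
  ],
)

```text
time_s: 19.6
eef_pos: [0.5136, 0.2312, 0.1897]
tool_rot: [-0.001, 0.79, 0.613, -0.001]
contact_force: [1.1, -0.0, 0.1]
grip_width: 0.0851
gripper_force: 0.0
```

Request:
servo_tool(
  steps=[
    {"dp": [0, 0, 0], "turn": [0, 0, 0]},
    {"dp": [0, 0, 0], "turn": [0, 0, 0]},
    {"dp": [0, 0, 0], "turn": [0, 0, 0]},
  ],
)

```text
time_s: 19.9
eef_pos: [0.5147, 0.2283, 0.19]
tool_rot: [-0.0, 0.79, 0.613, -0.001]
contact_force: [0.9, 0.3, -0.3]
grip_width: 0.0853
gripper_force: 0.0
```

```bash
python3 -c "
from h import *
plan((.5154,.2296,.0425),-.25)
p,im=snap('wrist','w7');print(p)"
```

```text
t 19.9 p [0.5147 0.2283 0.19  ] yaw -0.2515 tilt [-0.001  -0.0004] w 0.0853 F 0.0 [ 0.9  0.3 -0.3]
turn 1 x [-0.0003  0.0002 -0.0005]
shift (after turn) 4 x [0.0017 0.0004 0.1843] total [0.0069 0.0017 0.7374]
{'fx': 309.70691628693146, 'fy': 309.70691628693146, 'cx': 319.01702895256074, 'cy': 199.52446130766725, 'R': array([[ 0.96851262, -0.24896206, -0.00109653],
       [-0.23738004, -0.92476619,  0.29741924],
       [-0.07506014, -0.28779399, -0.95474635]]), 't': array([-0.44105143,  0.30615774,  0.4440088 ])}
```

View pics/w7.png

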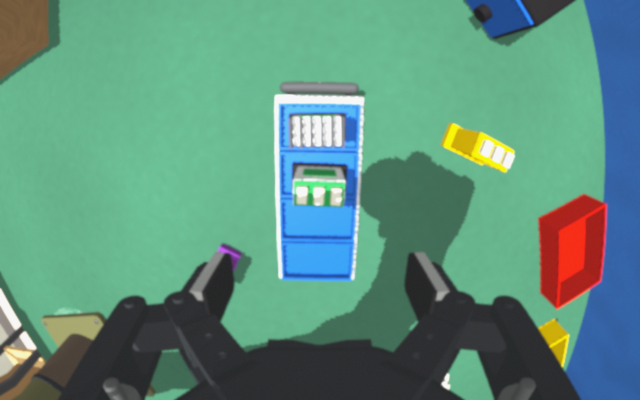

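Module d at (320,188) is aligned with the tool and a is at (318,131). Both still stand in their cradles.

```bash
python3 -c "
from h import *
p=bot.camera_params('wrist')
print(wz(p,(317,131),.092),wz(p,(320,196),.089)); d=wz(p,(344,116),.092)-wz(p,(291,117),.092);print(np.linalg.norm(d),np.arctan2(d[1],d[0]))"
```

```text
[0.52691407 0.28247593] [0.51587115 0.23020121]
0.04080542255194557 -0.23418796741672304
```

Request:
servo_tool(
  steps=[
    {"dp": [0.003, 0, 0.1], "turn": [0, 0, 0]},
    {"dp": [0, 0, 0.18], "turn": [0, 0, 0]},
    {"dp": [0, 0, 0.18], "turn": [0, 0, 0]},
    {"dp": [0, 0, 0.14], "turn": [0, 0, 0]},
    {"dp": [0, 0, 0.08], "turn": [0, 0, 0]},
    {"dp": [0, 0, 0.057], "turn": [0, 0, 0]},
    {"dp": [0, 0, 0], "turn": [0, 0, 0]},
    {"dp": [0, 0, 0], "turn": [0, 0, 0]},
  ],
)

```text
time_s: 20.75
eef_pos: [0.5157, 0.2308, 0.044]
tool_rot: [-0.0, 0.79, 0.613, 0.001]
contact_force: [0.1, 0.8, 0.1]
grip_width: 0.0853
gripper_force: 0.0
```

Request:
servo_tool(
  steps=[
    {"dp": [0, 0, 0], "turn": [0, 0, 0]},
    {"dp": [0, 0, 0], "turn": [0, 0, 0]},
    {"dp": [0, 0, 0], "turn": [0, 0, 0]},
    {"dp": [0, 0, 0], "turn": [0, 0, 0]},
    {"dp": [0, 0, 0], "turn": [0, 0, 0]},
    {"dp": [0, 0, 0], "turn": [0, 0, 0]},
    {"dp": [0, 0, 0], "turn": [0, 0, 0]},
    {"dp": [0, 0, 0], "turn": [0, 0, 0]},
  ],
  hand=0,
  force=50,
)

```text
time_s: 21.55
eef_pos: [0.5157, 0.2314, 0.0444]
tool_rot: [-0.0, 0.79, 0.613, 0.002]
contact_force: [-0.4, -0.2, 6.0]
grip_width: 0.0432
gripper_force: 51.1
```

Gripped. The floor contact should come at TCP z ≈ 0.0744.

Request:
servo_tool(
  steps=[
    {"dp": [0, 0, -0.06], "turn": [0, 0, 0]},
    {"dp": [0, 0, -0.12], "turn": [0, 0, 0]},
    {"dp": [0, 0, -0.18], "turn": [0, 0, 0]},
    {"dp": [0, 0, -0.18], "turn": [0, 0, 0]},
    {"dp": [0, 0, -0.12], "turn": [0, 0, 0]},
    {"dp": [0, 0, -0.08], "turn": [0, 0, 0]},
    {"dp": [0, 0, 0], "turn": [0, 0, -0.022]},
    {"dp": [0, 0, 0], "turn": [0, 0, -0.022]},
    {"dp": [0, 0, 0], "turn": [0, 0, -0.021]},
    {"dp": [0, 0, 0], "turn": [0, 0, 0]},
    {"dp": [0, 0, 0], "turn": [0, 0, 0]},
  ],
)

```text
time_s: 22.65
eef_pos: [0.5148, 0.2306, 0.1916]
tool_rot: [-0.001, 0.724, 0.69, 0.001]
contact_force: [0.5, -0.2, -3.7]
grip_width: 0.0437
gripper_force: 51.4
```

```bash
python3 -c "
from h import *
plan((.5755,-.2215,.19),-.046,.04)"
```

```text
t 22.6 p [0.5148 0.2306 0.1916] yaw -0.0473 tilt [0.0002 0.0018] w 0.0437 F 51.4 [ 0.5 -0.2 -3.7]
turn 1 x [ 0.     -0.0006 -0.0004]
shift (after turn) 12 x [-0.187   0.0339  0.0007] total [-2.2442  0.4072  0.0082]
```

Request:
servo_tool(
  steps=[
    {"dp": [-0.08, 0.015, 0], "turn": [0, 0, 0]},
    {"dp": [-0.15, 0.027, 0], "turn": [0, 0, 0]},
    {"dp": [-0.17, 0.031, 0], "turn": [0, 0, 0]},
    {"dp": [-0.17, 0.031, 0], "turn": [0, 0, 0]},
    {"dp": [-0.17, 0.031, 0], "turn": [0, 0, 0]},
    {"dp": [-0.17, 0.031, 0], "turn": [0, 0, 0]},
    {"dp": [-0.17, 0.031, 0], "turn": [0, 0, 0]},
    {"dp": [-0.17, 0.031, 0], "turn": [0, 0, 0]},
    {"dp": [-0.17, 0.031, 0], "turn": [0, 0, 0]},
    {"dp": [-0.17, 0.031, 0], "turn": [0, 0, 0]},
    {"dp": [-0.17, 0.031, 0], "turn": [0, 0, 0]},
    {"dp": [-0.17, 0.031, 0], "turn": [0, 0, 0]},
  ],
)

```text
time_s: 23.85
eef_pos: [0.5675, -0.1594, 0.1907]
tool_rot: [-0.001, 0.724, 0.69, 0.001]
contact_force: [0.5, -0.0, -2.3]
grip_width: 0.0435
gripper_force: 51.3
```

Request:
servo_tool(
  steps=[
    {"dp": [-0.15, 0.027, 0], "turn": [0, 0, 0]},
    {"dp": [-0.1, 0.018, 0], "turn": [0, 0, 0]},
    {"dp": [-0.064, 0.011, 0], "turn": [0, 0, 0]},
    {"dp": [0, 0, 0], "turn": [0, 0, 0]},
    {"dp": [0, 0, 0], "turn": [0, 0, 0]},
  ],
)

```text
time_s: 24.35
eef_pos: [0.576, -0.2195, 0.1906]
tool_rot: [-0.001, 0.723, 0.691, 0.001]
contact_force: [0.1, -0.1, -3.4]
grip_width: 0.0437
gripper_force: 51.3
```

```bash
python3 -c "
from h import *
plan((.5755,-.2215,.079),-.046,.04)"
```

```text
t 24.4 p [ 0.576  -0.2195  0.1906] yaw -0.0449 tilt [0.0003 0.0035] w 0.0437 F 51.3 [ 0.1 -0.1 -3.4]
turn 1 x [ 0.0001 -0.0011  0.0004]
shift (after turn) 3 x [-0.0033 -0.0006  0.186 ] total [-0.0099 -0.0019  0.5579]
```

Request:
servo_tool(
  steps=[
    {"dp": [-0.008, 0, 0.1], "turn": [0, 0, 0]},
    {"dp": [0, 0, 0.13], "turn": [0, 0, 0]},
    {"dp": [0, 0, 0.13], "turn": [0, 0, 0]},
    {"dp": [0, 0, 0.09], "turn": [0, 0, 0]},
    {"dp": [0, 0, 0.06], "turn": [0, 0, 0]},
    {"dp": [0, 0, 0.03], "turn": [0, 0, 0]},
    {"dp": [0, 0, 0.01], "turn": [0, 0, 0]},
    {"dp": [0, 0, 0], "turn": [0, 0, 0]},
    {"dp": [0, 0, 0], "turn": [0, 0, 0]},
  ],
)

```text
time_s: 25.25
eef_pos: [0.5767, -0.2225, 0.0815]
tool_rot: [0.0, 0.723, 0.691, 0.001]
contact_force: [0.1, 0.5, -2.9]
grip_width: 0.0439
gripper_force: 51.4
```

```bash
python3 -c "
from h import *
plan((.5755,-.2215,.0744),-.046,.04)"
```

```text
t 25.2 p [ 0.5767 -0.2225  0.0815] yaw -0.0458 tilt [0.0023 0.0017] w 0.0439 F 51.4 [ 0.1  0.5 -2.9]
turn 1 x [ 0.0007 -0.0006  0.0001]
shift (after turn) 1 x [ 0.0049 -0.0064  0.0355] total [ 0.0049 -0.0064  0.0355]
```

Request:
servo_tool(
  steps=[
    {"dp": [0.003, -0.004, 0.018], "turn": [0, 0, 0]},
    {"dp": [0, 0, 0.012], "turn": [0, 0, 0]},
    {"dp": [0, 0, 0.006], "turn": [0, 0, 0]},
    {"dp": [0, 0, 0], "turn": [0, 0, 0]},
    {"dp": [0, 0, 0], "turn": [0, 0, 0]},
  ],
)

```text
time_s: 25.75
eef_pos: [0.5753, -0.222, 0.0744]
tool_rot: [-0.0, 0.723, 0.691, 0.001]
contact_force: [-2.9, 0.2, 5.3]
grip_width: 0.0434
gripper_force: 52.1
```

Request:
servo_tool(
  steps=[
    {"dp": [0, 0, 0], "turn": [0, 0, 0]},
    {"dp": [0, 0, 0], "turn": [0, 0, 0]},
    {"dp": [0, 0, 0], "turn": [0, 0, 0]},
    {"dp": [0, 0, 0], "turn": [0, 0, 0]},
    {"dp": [0, 0, 0], "turn": [0, 0, 0]},
    {"dp": [0, 0, -0.08], "turn": [0, 0, 0]},
    {"dp": [0, 0, -0.15], "turn": [0, 0, 0]},
    {"dp": [0, 0, -0.2], "turn": [0, 0, 0]},
    {"dp": [0, 0, -0.15], "turn": [0, 0, 0]},
    {"dp": [0, 0, 0], "turn": [0, 0, 0]},
    {"dp": [0, 0, 0], "turn": [0, 0, 0]},
  ],
  hand=1,
)

```text
time_s: 26.85
eef_pos: [0.5755, -0.2223, 0.1908]
tool_rot: [0.0, 0.723, 0.691, 0.001]
contact_force: [0.1, 0.6, -0.3]
grip_width: 0.0854
gripper_force: 0.0
```

```bash
python3 -c "
from h import *
plan((.5267,.281,.19),-.23,.0375)"
```

```text
t 26.9 p [ 0.5755 -0.2223  0.1908] yaw -0.0459 tilt [0.0026 0.0012] w 0.0854 F 0.0 [ 0.1  0.6 -0.3]
turn 2 x [ 0.0004 -0.0002  0.0293]
shift (after turn) 14 x [ 0.171  -0.058   0.0003] total [ 2.3945 -0.8115  0.0042]
```

Request:
servo_tool(
  steps=[
    {"dp": [0, 0, 0], "turn": [0, 0, 0.0293]},
    {"dp": [0, 0, 0], "turn": [0, 0, 0.0293]},
    {"dp": [0.171, -0.058, 0], "turn": [0, 0, 0]},
    {"dp": [0.171, -0.058, 0], "turn": [0, 0, 0]},
    {"dp": [0.171, -0.058, 0], "turn": [0, 0, 0]},
    {"dp": [0.171, -0.058, 0], "turn": [0, 0, 0]},
    {"dp": [0.171, -0.058, 0], "turn": [0, 0, 0]},
    {"dp": [0.171, -0.058, 0], "turn": [0, 0, 0]},
    {"dp": [0.171, -0.058, 0], "turn": [0, 0, 0]},
    {"dp": [0.171, -0.058, 0], "turn": [0, 0, 0]},
    {"dp": [0.171, -0.058, 0], "turn": [0, 0, 0]},
    {"dp": [0.171, -0.058, 0], "turn": [0, 0, 0]},
  ],
)

```text
time_s: 28.05
eef_pos: [0.5389, 0.1382, 0.189]
tool_rot: [-0.001, 0.784, 0.621, -0.0]
contact_force: [0.7, -0.2, 0.2]
grip_width: 0.0853
gripper_force: 0.0
```

Request:
servo_tool(
  steps=[
    {"dp": [0.171, -0.058, 0], "turn": [0, 0, 0]},
    {"dp": [0.171, -0.058, 0], "turn": [0, 0, 0]},
    {"dp": [0.171, -0.058, 0], "turn": [0, 0, 0]},
    {"dp": [0.171, -0.058, 0], "turn": [0, 0, 0]},
    {"dp": [0, 0, 0], "turn": [0, 0, 0]},
    {"dp": [0, 0, 0], "turn": [0, 0, 0]},
    {"dp": [0, 0, 0], "turn": [0, 0, 0]},
  ],
)

```text
time_s: 28.75
eef_pos: [0.5261, 0.279, 0.1894]
tool_rot: [0.0, 0.784, 0.621, -0.001]
contact_force: [-0.1, -0.6, -0.1]
grip_width: 0.0853
gripper_force: 0.0
```

```bash
python3 -c "
from h import *
plan((.5267,.281,.0425),-.23,.0375)
snap('wrist','w8')"
```

```text
t 28.8 p [0.5261 0.279  0.1894] yaw -0.2315 tilt [-0.0008 -0.0007] w 0.0853 F 0.0 [-0.1 -0.6 -0.1]
turn 1 x [-0.0002  0.0003 -0.0005]
shift (after turn) 4 x [2.700e-03 1.000e-04 1.837e-01] total [1.060e-02 5.000e-04 7.347e-01]
```

View pics/w8.png

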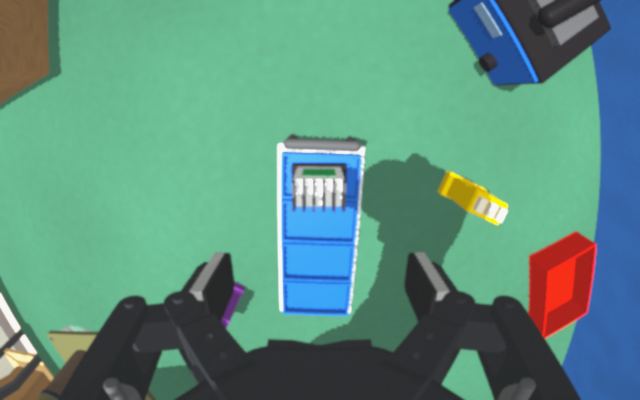

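Module a at (320,188) is centred between the fingers, and the other cradles are empty.

Request:
servo_tool(
  steps=[
    {"dp": [0.006, 0, 0.1], "turn": [0, 0, 0]},
    {"dp": [0, 0, 0.18], "turn": [0, 0, 0]},
    {"dp": [0, 0, 0.18], "turn": [0, 0, 0]},
    {"dp": [0, 0, 0.14], "turn": [0, 0, 0]},
    {"dp": [0, 0, 0.08], "turn": [0, 0, 0]},
    {"dp": [0, 0, 0.054], "turn": [0, 0, 0]},
    {"dp": [0, 0, 0], "turn": [0, 0, 0]},
    {"dp": [0, 0, 0], "turn": [0, 0, 0]},
  ],
)

```text
time_s: 29.6
eef_pos: [0.5272, 0.2823, 0.0442]
tool_rot: [-0.0, 0.784, 0.621, 0.001]
contact_force: [-0.1, 0.3, -0.1]
grip_width: 0.0857
gripper_force: 0.0
```

Request:
servo_tool(
  steps=[
    {"dp": [0, 0, 0], "turn": [0, 0, 0]},
    {"dp": [0, 0, 0], "turn": [0, 0, 0]},
    {"dp": [0, 0, 0], "turn": [0, 0, 0]},
    {"dp": [0, 0, 0], "turn": [0, 0, 0]},
    {"dp": [0, 0, 0], "turn": [0, 0, 0]},
    {"dp": [0, 0, 0], "turn": [0, 0, 0]},
    {"dp": [0, 0, 0], "turn": [0, 0, 0]},
    {"dp": [0, 0, 0], "turn": [0, 0, 0]},
  ],
  hand=0,
  force=50,
)

```text
time_s: 30.4
eef_pos: [0.527, 0.2829, 0.0444]
tool_rot: [-0.0, 0.784, 0.621, 0.002]
contact_force: [0.5, -0.6, 5.9]
grip_width: 0.0438
gripper_force: 52.0
```

Request:
servo_tool(
  steps=[
    {"dp": [0, 0, -0.06], "turn": [0, 0, 0]},
    {"dp": [0, 0, -0.12], "turn": [0, 0, 0]},
    {"dp": [0, 0, -0.18], "turn": [0, 0, 0]},
    {"dp": [0, 0, -0.18], "turn": [0, 0, 0]},
    {"dp": [0, 0, -0.12], "turn": [0, 0, 0]},
    {"dp": [0, 0, -0.08], "turn": [0, 0, 0]},
    {"dp": [0, 0, 0], "turn": [0, 0, -0.02]},
    {"dp": [0, 0, 0], "turn": [0, 0, -0.02]},
    {"dp": [0, 0, 0], "turn": [0, 0, -0.019]},
    {"dp": [0, 0, 0], "turn": [0, 0, 0]},
    {"dp": [0, 0, 0], "turn": [0, 0, 0]},
  ],
)

```text
time_s: 31.5
eef_pos: [0.5261, 0.2819, 0.1916]
tool_rot: [-0.001, 0.723, 0.691, 0.001]
contact_force: [0.0, 0.4, -2.6]
grip_width: 0.0433
gripper_force: 51.6
```

```bash
python3 -c "
from h import *
plan((.5732,-.2715,.19),-.046,.04)"
```

```text
t 31.5 p [0.5261 0.2819 0.1916] yaw -0.0459 tilt [-0.      0.0016] w 0.0433 F 51.6 [ 0.   0.4 -2.6]
turn 1 x [-0.     -0.0005  0.    ]
shift (after turn) 14 x [-0.1967  0.0259  0.0006] total [-2.7533  0.3623  0.0079]
```

Request:
servo_tool(
  steps=[
    {"dp": [-0.08, 0.01, 0], "turn": [0, 0, 0]},
    {"dp": [-0.15, 0.02, 0], "turn": [0, 0, 0]},
    {"dp": [-0.17, 0.0224, 0], "turn": [0, 0, 0]},
    {"dp": [-0.17, 0.0224, 0], "turn": [0, 0, 0]},
    {"dp": [-0.17, 0.0224, 0], "turn": [0, 0, 0]},
    {"dp": [-0.17, 0.0224, 0], "turn": [0, 0, 0]},
    {"dp": [-0.17, 0.0224, 0], "turn": [0, 0, 0]},
    {"dp": [-0.17, 0.0224, 0], "turn": [0, 0, 0]},
    {"dp": [-0.17, 0.0224, 0], "turn": [0, 0, 0]},
    {"dp": [-0.17, 0.0224, 0], "turn": [0, 0, 0]},
    {"dp": [-0.17, 0.0224, 0], "turn": [0, 0, 0]},
    {"dp": [-0.17, 0.0224, 0], "turn": [0, 0, 0]},
  ],
)

```text
time_s: 32.7
eef_pos: [0.5591, -0.1086, 0.1908]
tool_rot: [-0.0, 0.723, 0.69, 0.0]
contact_force: [1.1, 0.6, -3.0]
grip_width: 0.0434
gripper_force: 51.6
```

Request:
servo_tool(
  steps=[
    {"dp": [-0.17, 0.0224, 0], "turn": [0, 0, 0]},
    {"dp": [-0.17, 0.0224, 0], "turn": [0, 0, 0]},
    {"dp": [-0.17, 0.0224, 0], "turn": [0, 0, 0]},
    {"dp": [-0.15, 0.02, 0], "turn": [0, 0, 0]},
    {"dp": [-0.1, 0.013, 0], "turn": [0, 0, 0]},
    {"dp": [-0.063, 0.008, 0], "turn": [0, 0, 0]},
    {"dp": [0, 0, 0], "turn": [0, 0, 0]},
    {"dp": [0, 0, 0], "turn": [0, 0, 0]},
    {"dp": [0, 0, 0], "turn": [0, 0, 0]},
  ],
)

```text
time_s: 33.6
eef_pos: [0.5745, -0.2688, 0.1907]
tool_rot: [-0.001, 0.722, 0.692, 0.001]
contact_force: [0.8, 0.2, -2.6]
grip_width: 0.0434
gripper_force: 51.6
```

```bash
python3 -c "
from h import *
plan((.5732,-.2715,.079),-.046,.04)
p,im=snap('wrist','w9')"
```

```text
t 33.6 p [ 0.5745 -0.2688  0.1907] yaw -0.0418 tilt [0.0006 0.0034] w 0.0434 F 51.6 [ 0.8  0.2 -2.6]
turn 1 x [ 0.0002 -0.0011  0.0013]
shift (after turn) 3 x [-0.0046 -0.0019  0.1861] total [-0.0137 -0.0058  0.5584]
```

View pics/w9.png

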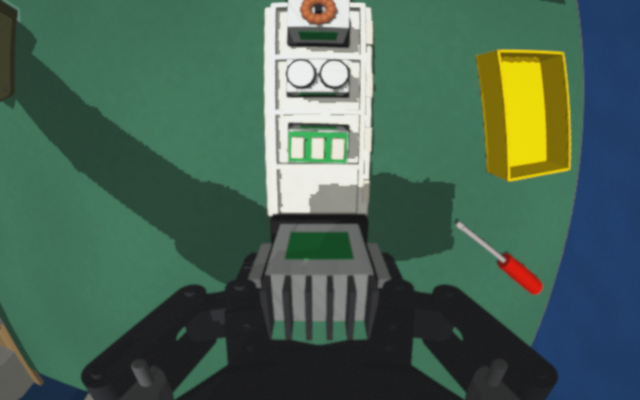

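The coil module c (318,15), cans b (318,75) and green d (318,145) stand upright in their bays. Module a goes into the last one, toward -y.

Request:
servo_tool(
  steps=[
    {"dp": [-0.01, -0.004, 0.1], "turn": [0, 0, 0]},
    {"dp": [0, 0, 0.13], "turn": [0, 0, 0]},
    {"dp": [0, 0, 0.13], "turn": [0, 0, 0]},
    {"dp": [0, 0, 0.09], "turn": [0, 0, 0]},
    {"dp": [0, 0, 0.06], "turn": [0, 0, 0]},
    {"dp": [0, 0, 0.03], "turn": [0, 0, 0]},
    {"dp": [0, 0, 0.01], "turn": [0, 0, 0]},
    {"dp": [0, 0, 0], "turn": [0, 0, 0]},
    {"dp": [0, 0, 0], "turn": [0, 0, 0]},
  ],
)

```text
time_s: 34.55
eef_pos: [0.5742, -0.2729, 0.0814]
tool_rot: [0.0, 0.723, 0.691, 0.001]
contact_force: [0.3, 0.1, -2.5]
grip_width: 0.0438
gripper_force: 51.6
```

```bash
python3 -c "
from h import *
plan((.5732,-.2715,.0744),-.046,.04)"
```

```text
t 34.5 p [ 0.5742 -0.2729  0.0814] yaw -0.0446 tilt [0.0023 0.0015] w 0.0438 F 51.6 [ 0.3  0.1 -2.5]
turn 1 x [ 0.0007 -0.0005  0.0004]
shift (after turn) 1 x [ 0.0067 -0.0054  0.0352] total [ 0.0067 -0.0054  0.0352]
```

Request:
servo_tool(
  steps=[
    {"dp": [0.003, -0.003, 0.018], "turn": [0, 0, 0]},
    {"dp": [0, 0, 0.012], "turn": [0, 0, 0]},
    {"dp": [0, 0, 0.005], "turn": [0, 0, 0]},
    {"dp": [0, 0, 0], "turn": [0, 0, 0]},
    {"dp": [0, 0, 0], "turn": [0, 0, 0]},
  ],
)

```text
time_s: 35.05
eef_pos: [0.5731, -0.2723, 0.0745]
tool_rot: [-0.0, 0.723, 0.691, 0.001]
contact_force: [-2.5, 0.7, 6.6]
grip_width: 0.0433
gripper_force: 52.4
```

Request:
servo_tool(
  steps=[
    {"dp": [0, 0, 0], "turn": [0, 0, 0]},
    {"dp": [0, 0, 0], "turn": [0, 0, 0]},
    {"dp": [0, 0, 0], "turn": [0, 0, 0]},
    {"dp": [0, 0, 0], "turn": [0, 0, 0]},
    {"dp": [0, 0, 0], "turn": [0, 0, 0]},
    {"dp": [0, 0, -0.08], "turn": [0, 0, 0]},
    {"dp": [0, 0, -0.15], "turn": [0, 0, 0]},
    {"dp": [0, 0, -0.2], "turn": [0, 0, 0]},
    {"dp": [0, 0, -0.2], "turn": [0, 0, 0]},
    {"dp": [0, 0, -0.1], "turn": [0, 0, 0]},
    {"dp": [0, 0, 0], "turn": [0, 0, 0]},
  ],
  hand=1,
)

```text
time_s: 36.15
eef_pos: [0.5753, -0.2726, 0.2246]
tool_rot: [0.003, 0.723, 0.691, 0.003]
contact_force: [-0.1, -0.3, -0.1]
grip_width: 0.0856
gripper_force: 0.0
```

Request:
servo_tool(
  steps=[
    {"dp": [-0.15, -0.1, 0], "turn": [0, 0, 0]},
    {"dp": [-0.2, -0.15, 0], "turn": [0, 0, 0]},
    {"dp": [-0.2, -0.15, 0], "turn": [0, 0, 0]},
    {"dp": [-0.15, -0.1, 0], "turn": [0, 0, 0]},
    {"dp": [0, 0, 0], "turn": [0, 0, 0]},
    {"dp": [0, 0, 0], "turn": [0, 0, 0]},
    {"dp": [0, 0, 0], "turn": [0, 0, 0]},
  ],
)

```text
time_s: 36.85
eef_pos: [0.4676, -0.4062, 0.2192]
tool_rot: [-0.001, 0.722, 0.692, 0.002]
contact_force: [-0.5, 1.2, -0.2]
grip_width: 0.0855
gripper_force: 0.0
```

```bash
python3 -c "
from h import *
plan()
p,im=snap('top','t2')
cv2.imwrite('pics/t2c.png',cv2.resize(im[130:220,330:480],None,fx=5,fy=5,interpolation=cv2.INTER_CUBIC))"
```

```text
t 36.9 p [ 0.4676 -0.4062  0.2192] yaw -0.0424 tilt [0.0013 0.0035] w 0.0855 F 0.0 [-0.5  1.2 -0.2]
```

View pics/t2c.png

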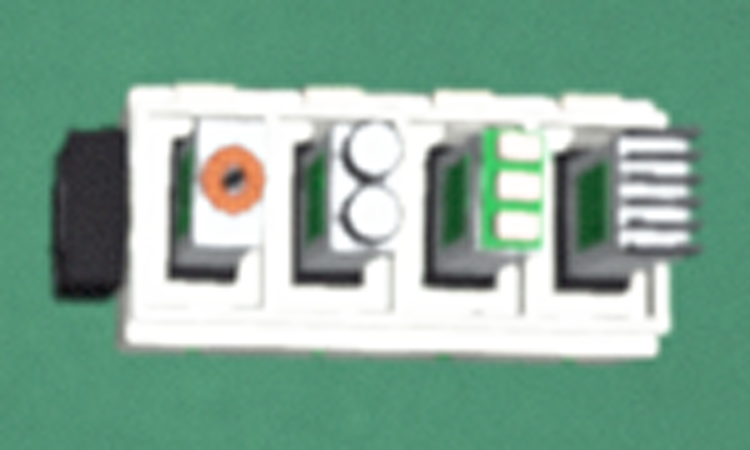

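All four modules stand upright in their bays, left to right from the fan: coil c, cans b, green d, fins a. Their feet have about 9 mm of margin on each side. Handing in.

```bash
python3 -c "
from cell import bot
print(bot.job_done())"
```

```text
the job is handed in; nothing more can be done
None
```

All four modules stand upright and released in the chassis in reverse order (c next to the fan, then b, d and a), and I handed the job in at about 37 s; no verdict came back.

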